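Third hand at the parts sorter: hold the sleeve down on its spring

TASK

Slide the brass sleeve over the upright shaft of the cast iron parts sorter and press it down on the orange spring seat with a steady push of about 10 newtons, so that the seat stands about half way down its travel and the dark clip groove in the shaft is clear above the sleeve; never squash the spring flat. Finish while still holding the sleeve pressed down like this, so that a colleague can fit the retaining clip; do not let go. Leave the crank and the other parts on the table where they are.

Things in the scene. Friction and masses are not known exactly. Their poses are not given: they have to be found in the camera images.
- sleeve: Plain brass sleeve (tube) standing upright on the table, open at both ends: outer diameter 36 mm, bore 20 mm, height 40 mm, about 0.18 to 0.26 kg. Origin: centre of its lower end; z along its axis, up. It works either way up.
- sorter: Fixed cast iron parts sorter, drum off. Origin: centre of the underside of its 150 x 150 x 12 mm base plate, on the table; a 110 x 110 mm gearbox rises to 62 mm, a round boss of diameter 80 mm to 66 mm. The vertical shaft rises from its centre. A low green chute and catch tray lie on its +x side (to 185 mm from the shaft axis), the crank on its +y side; yaw varies.
- shaft_tip (a point): Centre of the top end of the sorter's vertical steel shaft, 142 mm above the table. Shaft diameter 16 mm (2 mm clearance all round in the sleeve), its last 6 mm tapering to 9 mm; the axis runs straight down from this point. A dark clip groove rings the shaft from 125.5 to 128.5 mm above the table.
- seat_top (a point): Centre of the top face of the orange spring seat, a disc of diameter 48 mm round the shaft; 90 mm above the table when unloaded, and it goes down with the seat.
- seat (a joint): How far the spring seat is pushed down, m: 0 unloaded, 0.016 with the spring flat. The spring pushes up with about 3.5 N at 0 and 1 N more for each mm (11.5 N at 8 mm), of which the sleeve's own weight supplies about 2 N; that weight alone does not move it. Groove fully clear of the 40 mm sleeve from 4.5 mm on.
- crank_grip (a point): Middle of the wooden crank handle (diameter 18 mm, length 40 mm, level) on the sorter's +y side, about 117 mm from the shaft axis and up to 94 mm above the table; to be left alone.
- dial: Loose bakelite brown dial knob, diameter 44 mm, height 22 mm, on the table; origin at the centre of its underside; to be left alone.
- bumper: Loose red plastic bumper, 67 x 22 x 16 mm, long along its x; origin at the centre of its underside; to be left alone.
- photocell: Loose grey glass photocell on a black foot, diameter 30 mm, height 26 mm; origin at the centre of its underside; to be left alone.
- motor: Loose dented aluminium motor housing lying on its foot, about 98 x 50 x 51 mm with its stub shaft to -x; origin at the centre of its underside; to be left alone.
- washer: Loose flat steel washer, diameter 42 mm, hole 18 mm, 6 mm thick; origin at the centre of its underside; to be left alone.
- driver: Loose screwdriver lying on the table along its x, about 200 mm long; to be left alone.
Not all that is in view belongs to the job. There is more than one size of the sleeve; the job needs the smallest.

How it is judged:
By the outcome, as a careful person would: the job done as asked, in the order asked, and still so for the second after the job is handed in, while the arm keeps its last pose, push and grip.
It also fails if it takes over 48 s, if anything falls off the work surface, if the arm or the gripper's body presses on something with over 40 N, if the wrist force passes 120 N, or if a joint passes its speed limit or range.

ROBOT

A 6-joint arm with a two-finger parallel gripper is mounted at the origin on the work surface. World frame = base frame: x ahead of the robot, y to its left, z up, the work surface at z = 0. Lengths are in m, angles in rad, forces in N, time in s.
With the tool pointing down it reaches from about 0.35 to 0.775 m from the base axis. Payload 5.5 kg.
Tool frame: the origin (TCP) lies midway between the tips of the shut fingers; the grasp point (between the pads) lies 19 mm behind it (hold_point_z is the distance from the TCP to the grasp point, in m); z points along the fingers, y is the line along which they close (so a half turn about z gives the same grasp; the last joint's range is limited). The gripper opens to 85 mm and grips with 20 to 120 N. Pads are 22 mm wide; open, the fingers measure 114 mm over their backs; the gripper's body (76 mm by 85 mm) begins 54 mm behind the grasp point. The pads swing forward as they close: fully open they stand 13 mm farther back than shut.
Start: joints at [1.123, 0.313, 0.046, 1.304, 0, 1.431], TCP at [0.174, 0.548, 0.231] pointing down, gripper open.
Joint ranges: [-2.76, 2.76], [-0.86, 1.69], [-1.03, 1.26], [-2.2, 2.34], [-1.47, 1.5], [-3.14, 3.14]. Speed limits (rad/s): [2.57, 2.57, 3.14, 3.14, 3.14, 3.14].

INTERFACE

Orientations are given as a 3x3 rotation matrix whose columns are the frame's x, y, z axes.
In Python, from station import * gives the robot as it stands. Calls block until the motion is done:
- move_ptp(position, orientation): joint-space move of the TCP to a pose.
- move_straight(position, attitude=None, feed=0.15, threshold=None): straight line of the TCP; attitude=None keeps the orientation; feed is the mean speed in m/s. With threshold (N) it stops when the force on the tool has changed by that much, and returns True; else False.
- movej(angles): joint-space move.
- gripper_open() and grab(force=None): open the fingers fully, or close them until they stop; force is the grip in N (None keeps the last).
- pause(seconds).
- ik(position, orientation): joint angles nearest the present ones, or None.
- read_state(): the state.
- capture(name): name is "scene" or "top"; returns a dict with "frame" (420x560x3 uint8, red, green, blue), "range_z" (420x560 float32, m along the optical axis (not along the pixel's ray), 0 where there is no reading), "mtx" (3x3 intrinsics, pixels), "k1" (the pictures are not rectified: a ray, as slopes to the right and down, at radius r is drawn at 1 + k1 r^2 times it, then the intrinsics apply), "position" and "orientation" of the camera in the world. Camera axes: x right, y up, looking along -z (the intrinsics and any distortion apply to the point x, -y, -z); pixel columns grow to the right and rows downward; lengths in m; the calibration is good to about 2 mm. A picture is of the moment at which its call begins.
A pose or a line that the arm cannot do raises Unreachable and nothing moves.
- job_done(): hands the job in; it is judged then, once.
Trained networks look in a picture, given as the dict that the camera call returned (one of the last four; its "shot" number tells which), for a name from the list of things; names that differ only in an ending like _2 or _b are one class to them, and where a whole thing is asked for, a point or a joint stands for the part that bears it (a point fixed in the world has none). Each returns a list of dicts, best first, with "confidence" (0 to 1); they miss things now and then, are a little off and sometimes report something else, mostly with a low value. They report only what shows in the picture. A call takes as long as a camera call. They do not tell look-alikes from the thing itself.
- find_in(name, picture): "extent" ([left, top, right, bottom] in pixels, round what is visible of it).
The state is a dict: "time_s": time; "joint_positions": joint angles; "qd": joint speeds; "effort": joint torques, N m; "tool_pos": TCP position; "orientation": TCP orientation; "ft_force": force on the tool from outside, world axes, zero at the start; "ft_torque": the same for the moment, N m; "width": finger opening in m; "finger_force": force on a finger pad.
Only numpy, scipy, OpenCV 4.12 (cv2) and the standard library are available. Lean on these libraries where they do the work, as an engineer would, in place of code of your own. Each camera call takes 0.05 s, during which the arm holds its last target. There are 200 camera calls.

## Working session

There is one attempt and no reset: what is moved stays moved. The work goes in short steps, each a Python script; the robot and the scene stay as the last script left them, time stands still between calls to the robot, and variables do not carry over. Pictures are saved under pics/ and viewed, at most 10 in all, crops included, and the job is handed in when it is done.

```bash
mkdir -p pics
cat > h.py <<'E'
from station import *
import numpy as np, cv2
def cloud(c):
    K=np.array(c["mtx"]);h,w=c["range_z"].shape
    u,v=np.meshgrid(np.arange(w),np.arange(h))
    pts=np.stack([u,v],-1).reshape(-1,1,2).astype(np.float64)
    n=cv2.undistortPoints(pts,K,np.array([c["k1"],0,0,0.]),None,None,None).reshape(h,w,2)
    z=c["range_z"]
    P=np.stack([n[...,0]*z,-n[...,1]*z,-z],-1)
    W=P@np.array(c["orientation"]).T+np.array(c["position"])
    W[z==0]=np.nan
    return W
def save(c,n): cv2.imwrite(f"pics/{n}.png",c["frame"][...,::-1])
E
python3 - <<'E'
from h import *
for n in("scene","top"):
    c=capture(n);save(c,n+"1");W=cloud(c)
    print(n,c["position"],np.round(c["orientation"],2).tolist(),c["k1"],np.array(c["mtx"]).tolist())
    np.save(f"pics/{n}1.npy",W)
    for k in("sleeve","sorter","shaft_tip","seat","washer","motor","dial","bumper","photocell","driver","crank_grip"):
        for d in find_in(k,c)[:5]:
            e=np.array(d["extent"]);m=(e[:2]+e[2:])/2;i=np.clip(m[::-1].astype(int),0,[419,559])
            print(k,round(d["confidence"],2),np.round(e).tolist(),np.round(W[i[0],i[1]],3))
s=read_state();print({k:np.round(v,3).tolist() for k,v in s.items()  if not isinstance(v,(str,dict))})
E
```

```text
scene [ 1.28962691 -0.33212465  1.11084349] [[0.36, -0.75, 0.56], [0.93, 0.3, -0.21], [-0.01, 0.6, 0.8]] -0.09031660249849861 [[501.95178236915206, 0.0, 274.2483573434514], [0.0, 501.95178236915206, 202.3303774277843], [0.0, 0.0, 1.0]]
sleeve 0.77 [246.0, 152.0, 259.0, 174.0] [ 0.398 -0.064  0.047]
sleeve 0.58 [219.0, 202.0, 238.0, 224.0] [ 0.535 -0.18   0.044]
sleeve 0.57 [237.0, 179.0, 253.0, 200.0] [ 0.469 -0.113  0.036]
sorter 0.74 [311.0, 136.0, 415.0, 235.0] [0.585 0.188 0.048]
sorter 0.62 [344.0, 161.0, 358.0, 172.0] [0.54  0.169 0.087]
shaft_tip 0.55 [308.0, 136.0, 412.0, 236.0] [0.588 0.173 0.054]
seat 0.59 [341.0, 159.0, 361.0, 172.0] [0.541 0.168 0.092]
motor 0.55 [282.0, 260.0, 310.0, 300.0] [ 0.783 -0.095  0.051]
dial 0.7 [178.0, 197.0, 196.0, 218.0] [ 0.457 -0.276  0.02 ]
bumper 0.52 [252.0, 223.0, 268.0, 250.0] [ 0.611 -0.123  0.01 ]
photocell 0.69 [197.0, 250.0, 211.0, 268.0] [ 0.624 -0.277  0.01 ]
driver 0.96 [124.0, 240.0, 150.0, 311.0] [ 0.608 -0.447  0.012]
driver 0.55 [341.0, 161.0, 361.0, 172.0] [0.539 0.167 0.086]
crank_grip 0.66 [360.0, 135.0, 374.0, 154.0] [ 
[... 899 characters left out ...]
 191.0, 310.0, 212.0] [ 0.6   -0.113  0.017]
bumper 0.43 [192.0, 212.0, 208.0, 231.0] [0.529 0.161 0.117]
photocell 0.64 [357.0, 194.0, 366.0, 207.0] [ 0.604 -0.271  0.025]
driver 0.73 [419.0, 169.0, 436.0, 240.0] [ 0.597 -0.453  0.025]
crank_grip 0.59 [157.0, 231.0, 180.0, 257.0] [0.47  0.248 0.08 ]
{'time_s': 1.2, 'joint_positions': [1.123, 0.313, 0.046, 1.304, -0.0, 1.431], 'qd': [0.0, -0.0, -0.0, 0.001, 0.001, -0.0], 'effort': [0.0, -48.048, 29.881, 0.0, -0.0, 0.0], 'tool_pos': [0.174, 0.548, 0.231], 'orientation': [[-0.953, 0.303, 0.0], [0.303, 0.953, 0.0], [-0.0, 0.0, -1.0]], 'ft_force': [-0.206, 0.285, -0.032], 'ft_torque': [-0.024, -0.009, 0.035], 'finger_force': 0.0, 'width': 0.085}
```

Run:
```python
from h import *
a=cv2.imread("pics/scene1.png");b=cv2.imread("pics/top1.png")
A=cv2.resize(a[130:310,170:430],(780,540),interpolation=cv2.INTER_CUBIC)
cv2.imwrite("pics/cropA.png",A)
B=cv2.resize(b[120:300,150:410],(780,540),interpolation=cv2.INTER_CUBIC)
cv2.imwrite("pics/cropB.png",B)
from scipy import ndimage as nd
for n in("scene","top"):
    W=np.load(f"pics/{n}1.npy")
    for nm,(x,y) in dict(A=(.385,-.06),B=(.52,-.18),C=(.46,-.115)).items():
        m=(np.hypot(W[...,0]-x,W[...,1]-y)<.05)&(W[...,2]>.008)
        P=W[m];t=P[P[:,2]>np.nanpercentile(P[:,2],98)-.006]
        (cx,cy),r=cv2.minEnclosingCircle(t[:,:2].astype(np.float32))
        print(n,nm,m.sum(),"zmax",np.percentile(P[:,2],[50,90,98]).round(4),"top circle",round(cx,4),round(cy,4),round(r,4),len(t), t[:,:2].min(0).round(3),t[:,:2].max(0).round(3))
    # shaft: high points near sorter
    m=(np.hypot(W[...,0]-.53,W[...,1]-.165)<.08)&(W[...,2]>.1)
    P=W[m];print("shaft",len(P),P[np.argsort(-P[:,2])][:12].round(4).tolist(),np.median(P,0).round(4))
    m=(np.hypot(W[...,0]-.53,W[...,1]-.165)<.045)&(abs(W[...,2]-.09)<.007)
    P=W[m];print("seat",len(P),cv2.minEnclosingCircle(P[:,:2].astype(np.float32)),np.median(P[:,2]))
```

```text
scene A 298 zmax [0.0399 0.0502 0.0523] top circle 0.3787 -0.0599 0.0237 107 [ 0.355 -0.082] [ 0.401 -0.037]
scene B 337 zmax [0.0414 0.0503 0.0527] top circle 0.5124 -0.182 0.0236 121 [ 0.489 -0.205] [ 0.535 -0.16 ]
scene C 184 zmax [0.0315 0.0392 0.0412] top circle 0.4569 -0.1036 0.0182 68 [ 0.439 -0.121] [ 0.475 -0.086]
shaft 72 [[0.5326, 0.1661, 0.1434], [0.5391, 0.1658, 0.1425], [0.5378, 0.1637, 0.142], [0.5342, 0.1656, 0.1414], [0.5346, 0.1684, 0.1406], [0.5341, 0.16, 0.1397], [0.5408, 0.1683, 0.1393], [0.5394, 0.1662, 0.1388], [0.531, 0.1646, 0.1385], [0.541, 0.1625, 0.138], [0.5292, 0.1714, 0.1379], [0.5367, 0.1618, 0.1378]] [0.5389 0.1643 0.125 ]
seat 158 ((0.534020721912384, 0.16702879965305328), 0.024763645604252815) 0.08857586422484709
top A 169 zmax [0.0507 0.0539 0.0557] top circle 0.3754 -0.0578 0.0226 106 [ 0.354 -0.079] [ 0.396 -0.036]
top B 195 zmax [0.05   0.0545 0.0566] top circle 0.5098 -0.18 0.0224 90 [ 0.49  -0.201] [ 0.531 -0.161]
top C 105 zmax [0.0396 0.0428 0.0453] top circle 0.4545 -0.1026 0.0173 55 [ 0.437 -0.119] [ 0.47  -0.086]
shaft 44 [[0.5283, 0.1662, 0.146], [0.5308, 0.1714, 0.1452], [0.5361, 0.1668, 0.144], [0.5285, 0.1691, 0.1433], [0.5336, 0.1668, 0.1432], [0.5337, 0.1721, 0.1421], [0.5312, 0.1644, 0.1421], [0.5338, 0.1645, 0.1421], [0.5363, 0.1723, 0.1414], [0.5263, 0.1645, 0.1403], [0.5364, 0.17, 0.1401], [0.5314, 0.1698, 0.1396]] [0.53   0.1652 0.1373]
seat 206 ((0.5317062735557556, 0.16817453503608704), 0.02376643382012844) 0.09051417380032101
```

View pics/cropA.png

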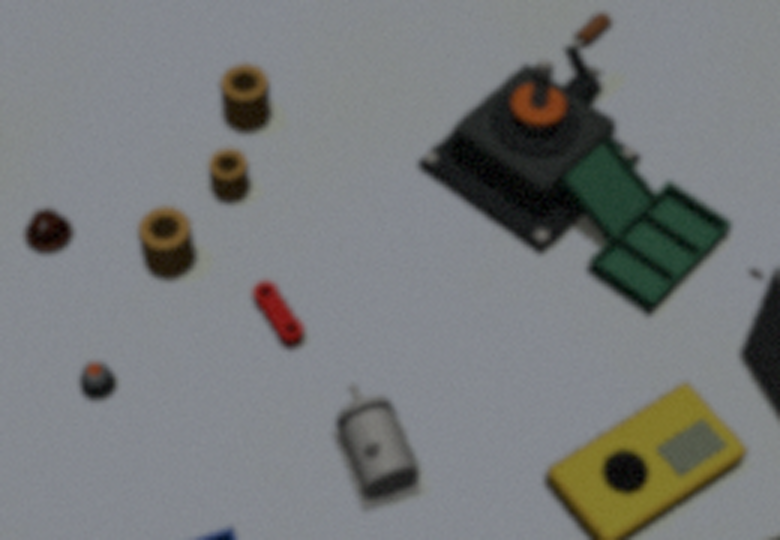

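View pics/cropB.png

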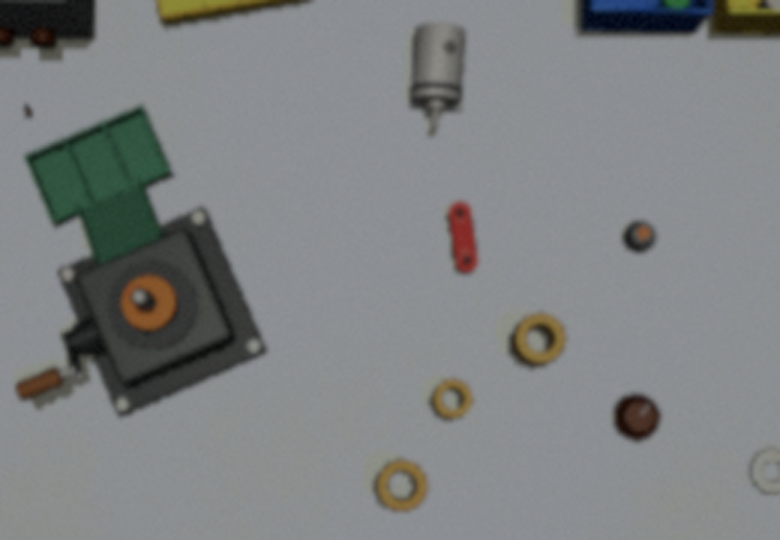

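Three brass sleeves are in view. The scene picture gives A (252,163), B (228,213) and C (245,189). A and B measure about 45 mm across and 52 mm high. C measures 36 mm across and 41 mm high, so C is the smallest and fits the description. The enlarged crops confirm it: C is the middle, smaller ring at crop A (229,175) and crop B (451,399). The shaft and orange seat are at top-picture pixel (199,220), with the crank on the left and the chute up-left.

The sleeve-to-shaft offset agrees between the two cameras to 0.2 mm.

Run:
```python
from h import *
y=np.array([.70,.714,0]);y/=np.linalg.norm(y);z=np.array([0,0,-1.])
best=None
for s in(1,-1):
    R=np.column_stack([np.cross(s*y,z),s*y,z])
    qs=[ik(p,R) for p in([.4557,-.1031,.12],[.4557,-.1031,.008],[.533,.1675,.24],[.533,.1675,.09])]
    print(s,[None if q is None else np.round(q,2).tolist() for q in qs])
    if all(q is not None for q in qs):
        c=max(abs(q[5]) for q in qs)
        if best is None or c<best[0]: best=(c,R)
R=best[1];np.save("R.npy",R)
p=np.array([.4557,-.1031,0])
move_ptp(p+[0,0,.12],R)
print(move_straight(p+[0,0,.008],feed=.08,threshold=12))
grab(50);s=read_state();print("w",s["width"],s["finger_force"],s["tool_pos"],s["time_s"])
move_straight(p+[0,0,.19],feed=.15)
s=read_state();print("w",s["width"],s["ft_force"],s["tool_pos"],s["time_s"])
move_ptp([.533,.1675,.19],R)
s=read_state();print("w",s["width"],s["ft_force"],s["tool_pos"],s["time_s"])
c=capture("scene");save(c,"scene2");np.save("pics/scene2.npy",cloud(c))
d=find_in("sleeve",c);print([(x["confidence"],np.round(x["extent"])) for x in d])
c2=capture("top");save(c2,"top2");np.save("pics/top2.npy",cloud(c2))
f=c["frame"][100:260,260:460,::-1]
cv2.imwrite("pics/crop2.png",cv2.resize(f,(750,600),interpolation=cv2.INTER_CUBIC))
```

```text
1 [[-0.39, 0.17, -0.42, 0.98, 0.0, 0.38], [-0.39, 0.3, -0.57, 0.69, 0.0, 0.38], [0.16, 0.28, 0.02, 1.31, 0.0, 0.94], [0.16, 0.36, -0.24, 0.97, 0.0, 0.94]]
-1 [[-0.39, 0.17, -0.42, 0.98, 0.0, -2.76], [-0.39, 0.3, -0.57, 0.69, 0.0, -2.76], [0.16, 0.28, 0.02, 1.31, 0.0, -2.21], [0.16, 0.36, -0.24, 0.97, 0.0, -2.21]]
False
w 0.035475251334220664 49.57068968564272 [ 0.45583185 -0.10325497  0.00845661] 5.8083
w 0.035195817712042485 [ 0.19531426  0.50000503 -2.10238095] [ 0.45506678 -0.10284713  0.18903659] 7.175
w 0.03492419454978933 [-0.53225006  0.43788854 -1.8789977 ] [0.53278541 0.16662743 0.18965941] 8.2667
[(0.87, array([216., 202., 236., 222.])), (0.66, array([243., 152., 260., 176.])), (0.52, array([344., 124., 361., 146.]))]
```

View pics/crop2.png

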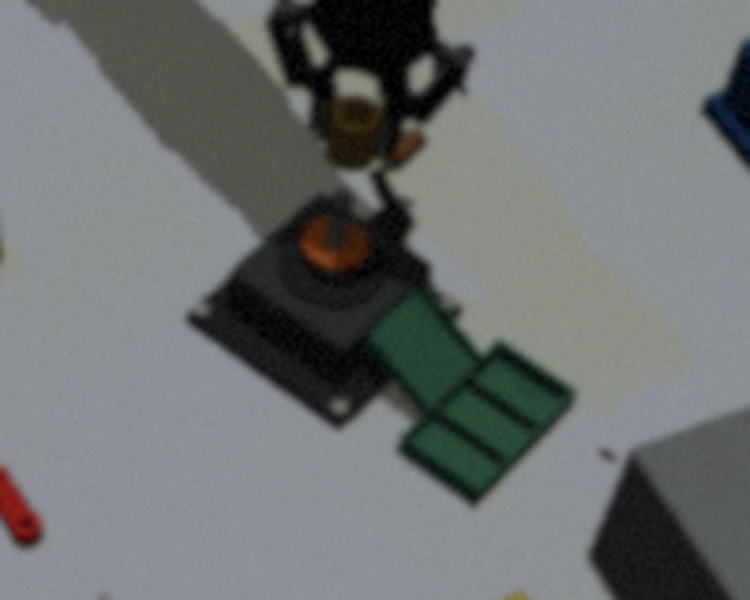

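Run:
```python
from h import *
from scipy.optimize import least_squares as LS
def fit(P,r,x0,top=None):
    f=lambda p:np.hypot(P[:,0]-p[0],P[:,1]-p[1])-r
    s=LS(f,x0,loss="soft_l1",f_scale=.002);return s.x.round(4),round(float(np.median(abs(s.fun))),4),len(P)
W=np.load("pics/scene2.npy");I=cv2.cvtColor(cv2.imread("pics/scene2.png"),cv2.COLOR_BGR2HSV)
print("hsv",I[134,354])
br=(I[...,1]>90)&(I[...,0]>8)&(I[...,0]<28)&(I[...,2]>25)
b=np.zeros(br.shape,bool);b[124:147,343:363]=1
P=W[br&b];P=P[~np.isnan(P[:,0])]
print("held z pct",np.percentile(P[:,2],[2,10,50,90,98]).round(4),"rng",P.min(0).round(3),P.max(0).round(3))
d=np.array([.71,-.70])  # toward camera
S=P[(P[:,2]>.178)&(P[:,2]<.214)]; S=S[(S[:,:2]-[.533,.167])@d>0]
print("sleeve held",fit(S,.018,[.533,.167]))
for n in("scene1","scene2"):
    W=np.load(f"pics/{n}.npy")
    m=(np.hypot(W[...,0]-.534,W[...,1]-.167)<.02)&(W[...,2]>.097)&(W[...,2]<.134)
    print(n,"shaft",fit(W[m],.008,[.533,.167]))
    m=(np.hypot(W[...,0]-.534,W[...,1]-.167)<.03)&(abs(W[...,2]-.09)<.004)
    I=cv2.cvtColor(cv2.imread(f"pics/{n}.png"),cv2.COLOR_BGR2HSV)
    P=W[m&(I[...,1]>120)];print("seat",cv2.minEnclosingCircle(P[:,:2].astype(np.float32)))
```

```text
hsv [ 17 168  50]
held z pct [0.1884 0.1948 0.2121 0.2208 0.2256] rng [0.519 0.146 0.188] [0.557 0.18  0.241]
sleeve held (array([0.5334, 0.166 ]), 0.0009, 88)
scene1 shaft (array([0.5333, 0.1682]), 0.0008, 60)
seat ((0.5345097184181213, 0.16687500476837158), 0.024336514994502068)
scene2 shaft (array([0.5336, 0.1677]), 0.0009, 57)
seat ((0.5344456434249878, 0.16639851033687592), 0.024042032659053802)
```

The held sleeve fits at (0.5334, 0.1660) and the shaft at about (0.534, 0.1675), both from the same camera. I'll shift the sleeve by the difference and lower it under a force guard.

Run:
```python
from h import *
def st(t):
    s=read_state();print(t,np.round(s["tool_pos"],4),np.round(s["ft_force"],2),np.round(s["ft_torque"],2),round(s["width"],4),round(s["time_s"],2));return s
xy=np.array([.5335,.1684])
move_straight([*xy,.165],feed=.06);pause(.3);st("above")
hit=move_straight([*xy,.106],feed=.04,threshold=5);print(hit);st("down")
if hit:
    pass
c=capture("scene");save(c,"scene3")
cv2.imwrite("pics/crop3.png",cv2.resize(c["frame"][100:220,290:440,::-1],(750,600),interpolation=cv2.INTER_CUBIC))
```

```text
above [0.5337 0.1685 0.1653] [-0.86  0.54 -2.34] [ 0.08  0.04 -0.02] 0.0347 9.28
False
down [0.5337 0.1684 0.1063] [-0.51 -0.52 -1.64] [0.   0.07 0.03] 0.0354 10.91
```

View pics/crop3.png

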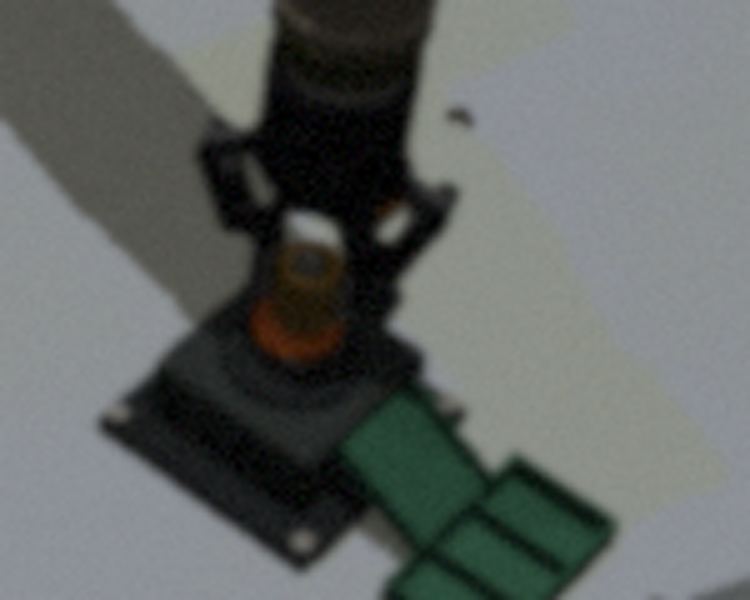

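The sleeve is on the shaft (crop pixel 310,270), just above the orange seat, with no side load. Now I'll press in small steps while watching the force.

Run:
```python
from h import *
x,y=.5335,.1684
def f():
    v=[]
    for _ in range(4): pause(.05);v.append(read_state()["ft_force"])
    return np.mean(v,0)
z=.101;con=None
while z>.0865:
    move_straight([x,y,z],feed=.03);F=f();s=read_state()
    print(round(z,4),np.round(s["tool_pos"],4),F.round(2),round(s["width"],4),round(s["time_s"],1))
    if F[2]>8.8 : break
    z-=.002 if F[2]<5 else .001
```

```text
0.101 [0.5336 0.1684 0.101 ] [-0.49 -0.26 -2.34] 0.0352 11.5
0.099 [0.5336 0.1684 0.099 ] [-0.42  0.34 -2.38] 0.0352 11.9
0.097 [0.5337 0.1684 0.0974] [-1.17 -0.46  2.23] 0.0354 12.4
0.095 [0.5337 0.1684 0.0952] [-1.98 -0.63  4.76] 0.0354 12.8
0.093 [0.5337 0.1684 0.0933] [-1.54 -0.79  5.81] 0.0353 13.3
0.092 [0.5337 0.1684 0.0925] [-2.43 -1.04  6.95] 0.0351 13.7
0.091 [0.5337 0.1684 0.0916] [-2.42 -1.1   7.3 ] 0.0351 14.2
0.09 [0.5337 0.1684 0.0908] [-2.86 -1.16  8.83] 0.0353 14.6
```

Run:
```python
from h import *
move_straight([.5335,.1684,.0894],feed=.02)
for _ in range(5):
    pause(.25);s=read_state();print(np.round(s["tool_pos"],4),np.round(s["ft_force"],2),round(s["width"],4),round(s["time_s"],1))
c=capture("scene");save(c,"scene4");W=cloud(c)
I=cv2.cvtColor(cv2.cvtColor(c["frame"],cv2.COLOR_RGB2BGR),cv2.COLOR_BGR2HSV)
m=(np.hypot(W[...,0]-.534,W[...,1]-.167)<.024)&(W[...,2]>.07)&(W[...,2]<.1)&(I[...,0]<11)&(I[...,1]>150)
print("seat z",m.sum(),np.percentile(W[m][:,2],[25,50,75]))
cv2.imwrite("pics/crop4.png",cv2.resize(c["frame"][125:185,315:390,::-1],(750,600),interpolation=cv2.INTER_CUBIC))
```

```text
[0.5337 0.1684 0.0903] [-2.99 -2.45 10.47] 0.0353 15.1
[0.5337 0.1684 0.0903] [-2.38 -0.48 10.47] 0.0351 15.4
[0.5337 0.1684 0.0903] [-3.3  -2.19 10.29] 0.0352 15.6
[0.5337 0.1684 0.0903] [-2.09 -0.59  9.95] 0.0351 15.9
[0.5337 0.1684 0.0904] [-3.05 -1.    9.02] 0.0355 16.1
seat z 27 [0.0780147  0.08019089 0.08129199]
```

View pics/crop4.png

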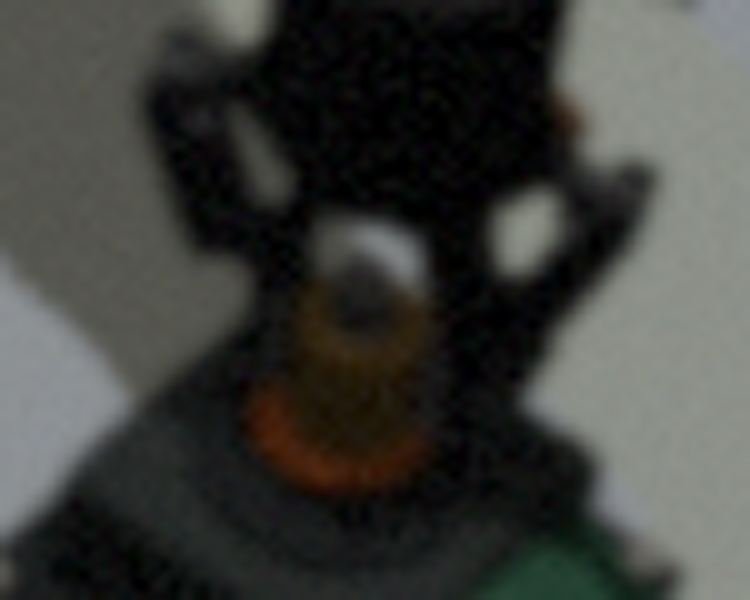

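The picture shows the sleeve on the seat (crop 365,380) with the shaft standing clear above it (crop 360,290). The seat measures about 80–82 mm high, which is about 8 mm down, and the push is about 10 N. Both agree with the spring rate, so I'm handing it in.

```bash
python3 -c "
from station import *
print(job_done())"
```

```text
the job is handed in; nothing more can be done
None
```

The smallest brass sleeve is on the shaft and still held, pressing the spring seat about 8 mm down (half its travel) with about 10 N; by that height the groove is clear. The job is handed in, and the crank and loose parts were not touched.

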